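Hang the washed masher to drip and close the drip tray

TASK

Hang the potato masher by its hook on the rail of the utensil rack, in the gap between the slotted turner and the wire skimmer, so that it hangs free of both, without knocking those two off or shifting them along the rail. Once it hangs there, let go of it and push the rack's drip tray fully home until its spring catch clicks. Leave everything else where it stands.

Things in the scene. Friction and masses are not known exactly. Their poses are not given: they have to be found in the camera images.
- rack: Fixed wooden utensil rack, 440 mm wide, 376 mm high. Origin on the worktop below the rail's middle; x to its back, y along the rail. Side cheeks begin 25 mm behind the rail's axis. Shelf above: underside at z = 362 mm, front edge 25 mm behind the rail's axis, so a gripper pointing straight down over the rail hits it; tilted 30 to 40 degrees, wrist toward the robot, it clears.
- rail_mid (a point): Middle of the rack's round steel rail, on its top, 240 mm above the worktop; axes as the rack. The rail is 10 mm thick and runs along y from -206 to +206 mm.
- masher: Loose steel potato masher, about 0.22 kg, 247 mm high, standing upright on its round wire plate (64 mm diameter, 6 mm thick). Origin at the centre of the plate's underside, z up the stem, x from the hook's front leg to its free lip. Hanging, it is balanced upright with the origin 55 mm above the worktop and its x along the rack's x.
- masher_hook (a point): Seat of the masher's arch-shaped hook, 185 mm above its foot, on its axis; lies on the rail's top when it hangs. Hook 14 mm wide (y), open downward, 20 mm wide inside (x). The front leg at x = -12.5 mm joins the stem; the lip at x = +12.5 mm is free and ends 21 mm below the seat: it goes over the rail from the front and down behind it.
- masher_grip (a point): Point in the masher's dark upright grip bar, 227 mm above its foot, on its axis; the bar is 14 x 14 mm, from 191 to 247 mm above the foot. Pinch it across its y axis.
- turner: Loose slotted steel turner hanging on the rail by the same kind of hook and dark grip bar (top at z = 247 mm). Origin at the middle of its lower edge, 55 mm above the worktop; z up, y along the rail. Flat slotted rectangular blade 70 mm wide (y), 4 mm thick, from z = 0 to 88 mm.
- turner_hook (a point): Seat of the turner's hook, 185 mm above its origin, on the rail's top.
- skimmer: Loose steel wire skimmer hanging on the rail by the same kind of hook and grip bar. Origin at its lowest point, 55 mm above the worktop; z up, y along the rail. Flat round mesh of 70 mm diameter, 4 mm thick. Turner and skimmer hang 148 to 160 mm apart, middle to middle, either one on the left.
- skimmer_hook (a point): Seat of the skimmer's hook, 185 mm above its origin, on the rail's top.
- tray (a joint): Slide of the shallow steel drip tray at the rack's foot, in m: how far it is pulled out toward the robot; 0 is fully home (end stop). About 2 N of friction; from about 17 mm a spring catch resists as well (about 8 N in all); past about 6 mm it snaps behind the tray's lug and draws the tray home.
- push_plate (a point): Middle of the front face of the tray's upright push plate (100 mm wide, from 6 to 50 mm above the worktop, 6 mm thick); point 35 mm above the worktop, moves with the tray. Home, it is 90 mm in front of the rail. Push it away from the robot along the rack's x.
- mug: Loose white mug, 78 mm wide, 101 mm high, left of the rack; a bystander. Origin under its middle.
- jar: Loose small glass jar, 68 mm wide, 84 mm high, at the left near the sink; a bystander. Origin under its middle.
- tin: Loose food tin, 57 mm wide, 72 mm high, at the right; a bystander. Origin under its middle.
- carton: Loose upright carton, 51 x 82 x 139 mm, at the right; a bystander. Origin under its middle.
Not all that is in view belongs to the job. What is shaped like the masher but yellow is not meant.

How it is judged:
By the outcome, as a careful person would: the job done as asked, in the order asked, and still so for the second after the job is handed in, with the robot touching nothing.
It also fails if it takes over 45 s, if anything falls off the work surface, if the arm or the gripper's body presses on something with over 40 N, if the wrist force passes 120 N, or if a joint passes its speed limit or range.

ROBOT

A 6-joint arm with a two-finger parallel gripper is mounted at the origin on a cart in front of the work surface, level with it; the furniture and walls round the work are solid. World frame = base frame: x ahead of the robot, y to its left, z up, the work surface at z = 0. Lengths are in m, angles in rad, forces in N, time in s.
With the tool pointing down it reaches from about 0.325 to 0.775 m from the base axis. Payload 9.3 kg.
Tool frame: the origin (TCP) lies at the very end of the fingers, on their centre line; the grasp point (between the pads) lies 19 mm behind it; z points along the fingers, y is the line along which they close (so a half turn about z gives the same grasp; the last joint's range is limited). The gripper opens to 85 mm and grips with 20 to 120 N. Pads are 22 mm wide; open, the fingers measure 114 mm over their backs; the gripper's body (76 mm by 85 mm) begins 54 mm behind the grasp point. The pads swing forward as they close: fully open they stand 13 mm farther back than shut.
Start: joints at [1.075, 0.259, 0.021, 1.334, 0, 1.418], TCP at [0.185, 0.518, 0.231] pointing down, gripper open.
Joint ranges: [-3.04, 3.04], [-0.91, 1.82], [-1.04, 1.36], [-1.92, 1.95], [-1.52, 1.45], [-3.14, 3.14]. Speed limits (rad/s): [2.22, 2.22, 2.79, 3.14, 3.14, 3.14].

INTERFACE

Orientations are given as a unit quaternion [x, y, z, w].
In Python, from cell import monitor, optics, order gives the robot as it stands.
- The arm moves only by the tool step_arm, never from a script. Its argument "moves" is one flat list of numbers, 6 for each row, row after row: the shift along the tool's x, y, z in m, then the turn, a rotation vector about the tool's x, y, z in rad. In form: [dx, dy, dz, wx, wy, wz, dx, dy, dz, wx, wy, wz, ...]. A call has 1 to 5 rows; each row shifts and turns the commanded pose from where the row before left it, along the tool's axes as they then stand; what a row does not reach is not made up. A row lasts 1/8 s, in which the tool goes at most 62.5 mm and 10.7 degrees, less where a joint would pass 70% of its speed; a pose out of reach is approached as far as the arm can. A call with a gripper value outside its range is refused whole. "fingers" is the opening, from -1 (shut) to 1 (fully open), set as the call begins (left out, the last holds). The fingers move at their own pace and stop on an object; "grip_force" is the grip in N (left out, the last holds). Time passes only in rows, so rows that do not move let the fingers close. It gives the time, the measured TCP pose, the force, the opening and the grip force at its end, in the units of the state.
- monitor.observe(): the state, without advancing time (a new reading comes with each control period).
- optics.camera(name): name is "scene" or "top" or "wrist"; returns (picture, depth): 480x640x3 uint8, blue, green, red; 480x640 float32, m along the optical axis (not along the pixel's ray), 0 where there is no reading.
- optics.camera_info(name): a dict with "camera_matrix" (3x3 intrinsics, pixels), "origin" and "orientation" of the camera in the world. Camera axes: x right, y down, z forward; pixel columns grow to the right and rows downward; lengths in m; the calibration is good to about 2 mm. A picture is of the moment at which its call begins: read the wrist's pose just before it. camera_info takes no time and is no camera call; for the wrist camera it gives the pose at the moment of the call.
- order.hand_in(): hands the job in; it is judged then, once.
Trained networks look in the newest picture that a camera, given by its name, has taken for a name from the list of things; names that differ only in an ending like _2 or _b are one class to them, and where a whole thing is asked for, a point or a joint stands for the part that bears it (a point fixed in the world has none). Each returns a list of dicts, best first, with "confidence" (0 to 1); they miss things now and then, are a little off and sometimes report something else, mostly with a low value. They report only what shows in the picture. A call takes as long as a camera call. They do not tell look-alikes from the thing itself.
- optics.find_in(camera, query): "xy" ([column, row] in pixels, amid what is visible of it).
- optics.masks_of(camera, query): "mask" (480x640 bool, what is visible of it) and "xy" ([column, row] in pixels, amid what is visible of it).
The state is a dict: "clock": time; "q": joint angles; "joint_velocities": joint speeds; "joint_efforts": joint torques, N m; "position": TCP position; "orientation": TCP orientation; "ft_force": force on the tool from outside, world axes, zero at the start; "moment": the same for the moment, N m; "gripper_width": finger opening in m; "gripper_force": force on a finger pad.
Only numpy, scipy, OpenCV 4.12 (cv2) and the standard library are available. Lean on these libraries where they do the work, as an engineer would, in place of code of your own. Each camera call takes 0.05 s, during which the arm holds its last target. There are 200 camera calls.

## Working session

There is one attempt and no reset: what is moved stays moved. The work goes in short steps, Python scripts to look and compute and a tool call to move; the robot and the scene stay as the last step left them, time stands still between calls to the robot, and variables do not carry over. Pictures are saved under pics/ and viewed, at most 10 in all, crops included, and the job is handed in when it is done.

Besides the shell and the picture viewer there is one more tool, called as name(argument=value, ...) on one line, values as JSON. step_arm: Moves the arm, as the interface text tells. Its arguments: {"type":"object","properties":{"moves":{"type":"array"},"fingers":{"type":"number"},"grip_force":{"type":"number"}},"required":["moves"]}

```bash
mkdir -p pics
cat > h.py <<'E'
import numpy as np, cv2
from scipy.spatial.transform import Rotation as R
from cell import monitor, optics, order
def info(n):
    i=optics.camera_info(n); return np.array(i["camera_matrix"]),np.array(i["origin"]),R.from_quat(i["orientation"]).as_matrix() if np.array(i["orientation"]).size==4 else np.array(i["orientation"])
def cloud(n,depth,inf=None):
    K,o,M=inf or info(n); v,u=np.mgrid[:480,:640]
    P=np.stack([(u-K[0,2])/K[0,0]*depth,(v-K[1,2])/K[1,1]*depth,depth],-1)
    W=P@M.T+o; W[depth<=0]=np.nan; return W
def proj(n,p,inf=None):
    K,o,M=inf or info(n); c=(np.atleast_2d(p)-o)@M; q=c@K.T; return q[:,:2]/q[:,2:]
E
python3 - <<'E'
from h import *
s=monitor.observe(); print(s["clock"],s["position"],s["orientation"],s["gripper_width"])
ims=[]
for n in ["scene","top"]:
    p,d=optics.camera(n); cv2.imwrite(f"pics/{n}0.png",p); np.save(f"{n}0.npy",d)
    W=cloud(n,d); print(n,info(n)[1],info(n)[2][:,2])
    for q in ["masher","masher_grip","turner","skimmer","tray","rack","mug","jar","tin","carton"]:
        for r in optics.masks_of(n,q)[:3]:
            m=r["mask"]; w=W[m]; w=w[~np.isnan(w[:,0])]
            print(n,q,round(r["confidence"],2),np.round(r["xy"]),m.sum(),np.round(np.percentile(w,[5,50,95],axis=0),3).tolist() if len(w) else None)
print(monitor.observe()["clock"])
E
```

```text
0.0 [0.1847189  0.51771999 0.23066063] [ 1.70566474e-01  9.85345923e-01 -6.65404474e-04 -2.18863031e-04] 0.08526256058815584
scene [-0.5581209  -0.63458514  1.39683246] [ 0.61391443  0.36179399 -0.70157977]
scene masher 0.91 [232. 210.] 464 [[0.516, 0.325, -0.004], [0.535, 0.342, 0.04], [0.567, 0.375, 0.234]]
scene masher 0.44 [320. 197.] 673 [[0.642, 0.074, -0.002], [0.653, 0.097, 0.116], [0.793, 0.193, 0.286]]
scene masher_grip 0.93 [209. 236.] 485 [[0.392, 0.308, -0.002], [0.409, 0.328, 0.04], [0.433, 0.352, 0.236]]
scene skimmer 0.63 [366. 202.] 347 [[0.641, -0.075, 0.01], [0.655, -0.059, 0.187], [0.735, -0.008, 0.297]]
scene tray 0.83 [340. 249.] 4074 [[0.526, -0.154, 0.004], [0.602, -0.012, 0.011], [0.673, 0.146, 0.027]]
scene rack 0.73 [317. 197.] 531 [[0.641, 0.074, -0.0], [0.652, 0.094, 0.131], [0.754, 0.153, 0.29]]
scene rack 0.7 [353. 190.] 13207 [[0.537, -0.213, 0.006], [0.691, -0.006, 0.121], [0.749, 0.199, 0.438]]
scene mug 0.92 [255. 182.] 840 [[0.644, 0.316, 0.007], [0.673, 0.35, 0.064], [0.72, 0.41, 0.098]]
scene jar 0.68 [201. 207.] 390 [[0.464, 0.416, 0.013], [0.47
[... 856 characters left out ...]
 rack 0.9 [331. 173.] 16902 [[0.549, -0.197, 0.007], [0.692, -0.0, 0.187], [0.749, 0.199, 0.468]]
top rack 0.38 [478. 289.] 491 [[0.409, -0.429, 0.014], [0.432, -0.4, 0.068], [0.456, -0.38, 0.073]]
top rack 0.21 [331. 228.] 5870 [[0.532, -0.151, 0.005], [0.6, -0.001, 0.011], [0.668, 0.148, 0.023]]
top mug 0.59 [207. 194.] 954 [[0.648, 0.319, 0.005], [0.691, 0.365, 0.049], [0.72, 0.395, 0.101]]
top jar 0.71 [169. 263.] 559 [[0.47, 0.419, 0.031], [0.495, 0.44, 0.083], [0.522, 0.472, 0.089]]
top tin 0.71 [479. 291.] 503 [[0.409, -0.429, 0.01], [0.432, -0.4, 0.068], [0.456, -0.38, 0.074]]
top carton 0.68 [482. 227.] 967 [[0.572, -0.451, 0.006], [0.595, -0.402, 0.127], [0.623, -0.374, 0.138]]
1.1
```

Run:
```python
import cv2,numpy as np
s=cv2.imread("pics/scene0.png"); t=cv2.imread("pics/top0.png")
a=cv2.resize(s[130:310,170:450],(800,514),interpolation=cv2.INTER_CUBIC)
cv2.imwrite("pics/c1.png",a)
b=cv2.resize(t[210:330,150:270],(600,600),interpolation=cv2.INTER_CUBIC)
cv2.imwrite("pics/c2.png",b)
```

```text
(no output)
```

View pics/c1.png

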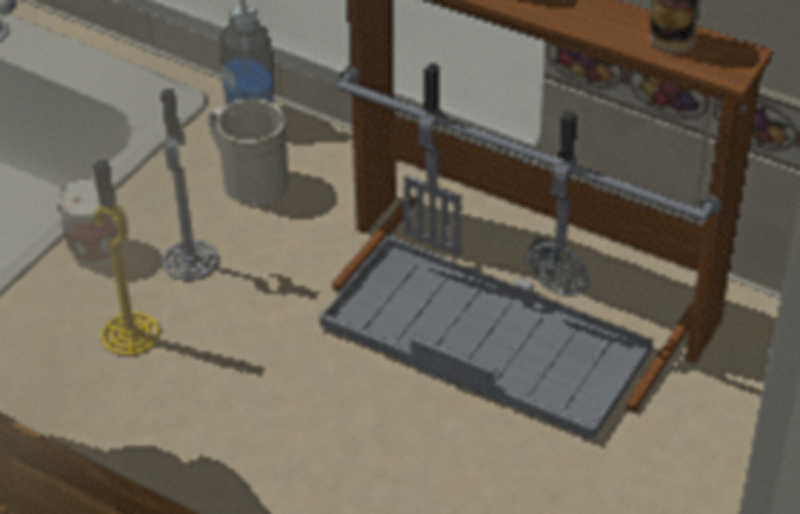

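View pics/c2.png

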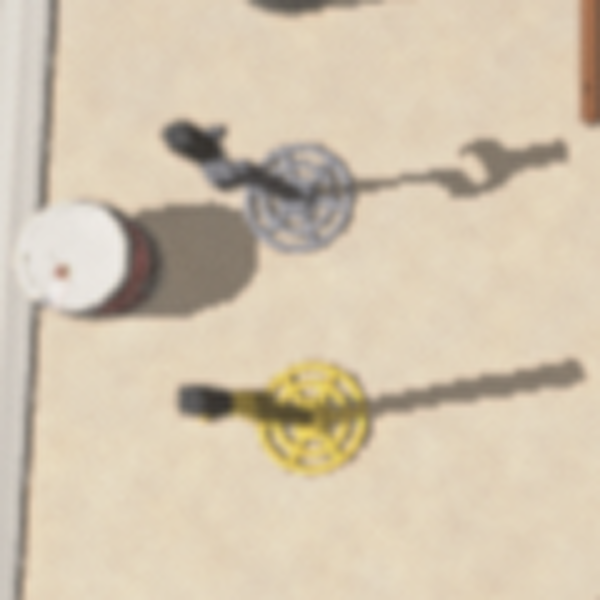

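Candidates: the steel masher at scene (232,210) / top (206,246), and the yellow one at scene (209,236) / top (210,290). The crops confirm the steel one (behind) is meant, since the task excludes the yellow. The turner hangs at crop (430,160) on the left, the skimmer at (565,210) on the right, and the tray is pulled out.

Run:
```python
from h import *
for n in ["scene","top"]:
    W=cloud(n,np.load(n+"0.npy")); f=W.reshape(-1,3); f=f[~np.isnan(f[:,0])]
    def box(a,b): return f[((f>a)&(f<b)).all(1)]
    r=box([.6,-.2,.222],[.70,.2,.25]); 
    print(n,"rail cand",len(r),np.round(np.percentile(r,[2,25,50,75,98],axis=0),3).tolist())
    g=r[r[:,2]>.235]
    for y0 in np.arange(-.2,.2,.04):
        k=r[(r[:,1]>=y0)&(r[:,1]<y0+.04)]
        if len(k): print(round(y0,2),len(k),np.round([np.median(k[:,0]),k[:,2].max()],4),end=";")
    print()
    for nm,a,b in [("Lbar",[.6,.04,.255],[.7,.2,.31]),("Rbar",[.6,-.2,.255],[.7,.03,.31]),("mbar",[.48,.29,.195],[.6,.42,.26]),("mplate",[.48,.29,.003],[.6,.42,.012]),("plate",[.49,-.1,.03],[.56,.1,.06])]:
        k=box(a,b)
        if len(k): print(nm,len(k),np.round(np.percentile(k,[3,50,97],axis=0),4).tolist())
s=monitor.observe();K,o,M=info("wrist"); print("wrist cam",o,M.tolist(),K[0,0])
T=R.from_quat(s["orientation"]).as_matrix(); print("in tool",np.round((o-s["position"])@T,4),np.round(T.T@M,3).tolist(), np.round(T,3).tolist())
```

```text
scene rail cand 567 [[0.639, -0.193, 0.225], [0.65, -0.087, 0.234], [0.654, 0.004, 0.237], [0.659, 0.103, 0.24], [0.689, 0.199, 0.248]]
-0.2 56 [0.6593 0.2455];-0.16 46 [0.6574 0.2424];-0.12 47 [0.6568 0.2443];-0.08 82 [0.6528 0.249 ];-0.04 46 [0.6551 0.2431];0.0 43 [0.6533 0.2412];0.04 46 [0.6519 0.2452];0.08 77 [0.6477 0.2481];0.12 43 [0.6498 0.2459];0.16 81 [0.6589 0.2491];
Lbar 161 [[0.6438, 0.0856, 0.2562], [0.659, 0.0983, 0.2809], [0.6993, 0.1996, 0.3054]]
Rbar 84 [[0.6465, -0.0694, 0.256], [0.6531, -0.062, 0.2829], [0.6618, -0.0549, 0.3021]]
mbar 79 [[0.5267, 0.3344, 0.1995], [0.534, 0.3404, 0.227], [0.5439, 0.3473, 0.2478]]
mplate 237 [[0.4851, 0.2936, 0.0031], [0.5341, 0.3434, 0.0049], [0.5947, 0.4163, 0.0111]]
plate 170 [[0.5213, -0.0539, 0.0309], [0.5264, -0.006, 0.0417], [0.5318, 0.0394, 0.0536]]
top rail cand 723 [[0.643, -0.198, 0.231], [0.653, -0.101, 0.237], [0.656, -0.001, 0.239], [0.659, 0.099, 0.241], [0.686, 0.199, 0.246]]
-0.2 82 [0.662  0.2471];-0.16 68 [0.66   0.2456];-0.12 68 [0.6585 0.2453];-0.08 80 [0.6549 0.2477];-0.04 65 [0.6573 0.245 ];0.0 69 [0.6554 0.24
[... 265 characters left out ...]
04, 0.3039]]
mbar 76 [[0.532, 0.3388, 0.1979], [0.5376, 0.3428, 0.2374], [0.547, 0.3514, 0.2514]]
mplate 555 [[0.4856, 0.2942, 0.0031], [0.535, 0.3436, 0.0051], [0.5966, 0.4135, 0.0099]]
plate 109 [[0.5258, -0.0508, 0.0352], [0.5289, -0.0042, 0.0479], [0.5323, 0.0429, 0.0543]]
wrist cam [0.1230327  0.5397807  0.37357354] [[0.3354190199685411, 0.9097005612478235, 0.24482436543109637], [0.9420689911864966, -0.32398023137291415, -0.08684944170465508], [0.00031126869530863355, 0.2597723975809374, -0.9656698217128106]] 375.3680992418904
in tool [ 0.0656 -0.0003 -0.1423] [[0.001, -0.966, -0.26], [1.0, 0.001, 0.0], [-0.0, -0.26, 0.966]] [[-0.942, 0.336, -0.0], [0.336, 0.942, 0.0], [0.0, 0.0, -1.0]]
```

```bash
cat >> h.py <<'E'
def tool(az,tilt,roll=0):
    "tool frame: fingers point down, tilted forward by tilt toward azimuth az"
    z=np.array([np.sin(tilt)*np.cos(az),np.sin(tilt)*np.sin(az),-np.cos(tilt)]); y=np.array([-np.sin(az),np.cos(az),0]); x=np.cross(y,z)
    return np.stack([x,y,z],1)
def plan(wps,cur=None):
    "wps: list of (pos, R, nrows); prints rounded rows in tool axes, simulating them"
    s=monitor.observe(); p=np.array(s["position"]) ; M=R.from_quat(s["orientation"]).as_matrix()
    if cur: p,M=cur
    for tp,tM,n in wps:
        out=[]
        for k in range(n,0,-1):
            d=M.T@((np.array(tp)-p)/k); w=R.from_matrix(M.T@tM).as_rotvec()/k
            d=np.round(d,4); w=np.round(w,3); out+=list(d)+list(w)
            p=p+M@d; M=M@R.from_rotvec(w).as_matrix()
        o=np.array(out).reshape(-1,6); print("max",np.linalg.norm(o[:,:3],axis=1).max(),np.linalg.norm(o[:,3:],axis=1).max())
        for i in range(0,n,5): print([float(x) for x in np.round(o[i:i+5],4).ravel()])
    return p,M
E
python3 - <<'E'
from h import *
d=np.radians
plan([([.28,.43,.36],tool(d(-10),d(15)),5),([.40,.345,.36],tool(0,d(35)),5)])
E
```

```text
max 0.03657786215732133 0.06316644678941502
[-0.0238, -0.0102, -0.0257, -0.004, -0.052, -0.033, -0.0248, -0.0109, -0.0245, -0.005, -0.052, -0.034, -0.0257, -0.0116, -0.0233, -0.004, -0.052, -0.033, -0.0264, -0.0124, -0.022, -0.005, -0.053, -0.034, -0.0271, -0.0132, -0.0206, -0.004, -0.052, -0.033]
max 0.02944588256446052 0.07841555968046138
[-0.0257, -0.0126, 0.0069, -0.015, -0.07, -0.032, -0.0247, -0.0135, 0.0084, -0.015, -0.07, -0.032, -0.0237, -0.0144, 0.0099, -0.015, -0.069, -0.032, -0.0224, -0.0153, 0.0113, -0.015, -0.07, -0.032, -0.0211, -0.0161, 0.0127, -0.014, -0.069, -0.031]
```

step_arm(moves=[-0.0238, -0.0102, -0.0257, -0.004, -0.052, -0.033, -0.0248, -0.0109, -0.0245, -0.005, -0.052, -0.034, -0.0257, -0.0116, -0.0233, -0.004, -0.052, -0.033, -0.0264, -0.0124, -0.022, -0.005, -0.053, -0.034, -0.0271, -0.0132, -0.0206, -0.004, -0.052, -0.033])

```text
clock: 1.72
position: [0.2805, 0.4294, 0.361]
orientation: [0.086, 0.988, -0.011, 0.131]
ft_force: [0.0, 0.3, 0.5]
gripper_width: 0.0851
gripper_force: 0.0
```

step_arm(moves=[-0.0257, -0.0126, 0.0069, -0.015, -0.07, -0.032, -0.0247, -0.0135, 0.0084, -0.015, -0.07, -0.032, -0.0237, -0.0144, 0.0099, -0.015, -0.069, -0.032, -0.0224, -0.0153, 0.0113, -0.015, -0.07, -0.032, -0.0211, -0.0161, 0.0127, -0.014, -0.069, -0.031])

```text
clock: 2.35
position: [0.4006, 0.3444, 0.3602]
orientation: [-0.0, 0.953, 0.0, 0.302]
ft_force: [0.6, -0.1, -0.7]
gripper_width: 0.0856
gripper_force: 0.0
```

Run:
```python
from h import *
s=monitor.observe(); print(s["clock"],np.round(s["position"],4),np.round(R.from_quat(s["orientation"]).as_matrix(),3).tolist())
i=info("wrist"); p,d=optics.camera("wrist"); cv2.imwrite("pics/w1.png",p); np.save("w1.npy",d); np.savez("w1i.npz",*i)
W=cloud("wrist",d,i)
for q in ["masher","masher_hook","masher_grip"]:
    for r in optics.find_in("wrist",q): print(q,r["confidence"],r["xy"])
f=W.reshape(-1,3); f=f[~np.isnan(f[:,0])]
def box(a,b): return f[((f>a)&(f<b)).all(1)]
for nm,a,b in [("bar",[.5,.31,.2],[.58,.4,.26]),("top",[.5,.31,.241],[.58,.4,.26]),("lip/leg",[.5,.31,.16],[.58,.4,.185]),("stem",[.5,.31,.03],[.57,.4,.14])]:
    k=box(a,b)
    if len(k): print(nm,len(k),np.round(np.percentile(k,[3,50,97],axis=0),4).tolist())
```

```text
2.35 [0.4006 0.3444 0.3602] [[-0.818, -0.001, 0.575], [-0.001, 1.0, 0.0], [-0.575, -0.0, -0.818]]
masher 0.84 [307.1, 77.2]
masher 0.56 [325.5, 194.3]
masher_hook 0.91 [327.5, 198.4]
masher_hook 0.79 [306.4, 78.3]
masher_hook 0.67 [27.6, 240.4]
masher_hook 0.67 [339.3, 227.3]
masher_grip 0.97 [322.6, 199.5]
masher_grip 0.9 [309.4, 77.9]
bar 787 [[0.5322, 0.339, 0.2016], [0.5347, 0.3463, 0.2285], [0.5425, 0.3539, 0.247]]
top 203 [[0.5323, 0.34, 0.2412], [0.5365, 0.3471, 0.2459], [0.5452, 0.3534, 0.2476]]
lip/leg 348 [[0.5244, 0.3356, 0.1613], [0.5277, 0.3435, 0.174], [0.5498, 0.357, 0.1843]]
stem 631 [[0.5356, 0.341, 0.0333], [0.5378, 0.3468, 0.0882], [0.5403, 0.3528, 0.1348]]
```

View pics/w1.png

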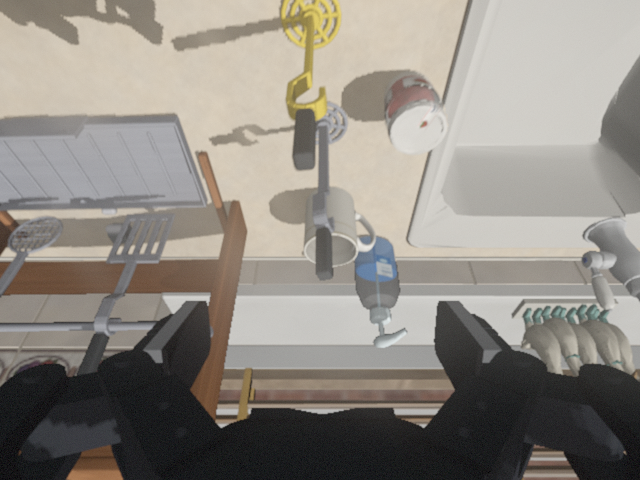

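The wrist view is upside down. The steel masher is at (322,200) with its bar at (323,255), and the yellow one is in front at (305,110). Next I'll measure the hook's yaw.

Run:
```python
from h import *
z=np.load("w1i.npz"); i=[z[k] for k in z.files]
W=cloud("wrist",np.load("w1.npy"),i); f=W.reshape(-1,3); f=f[~np.isnan(f[:,0])]
def box(a,b): return f[((f>a)&(f<b)).all(1)]
for nm,a,b in [("front leg .16-.185",[.515,.325,.160],[.535,.365,.19]),("lip",[.536,.325,.160],[.58,.37,.185]),("bar front",[.52,.325,.2],[.537,.365,.24])]:
    k=box(a,b); A=np.c_[k[:,1],k[:,2],np.ones(len(k))]
    if len(k)<4: print(nm,len(k)); continue
    c=np.linalg.lstsq(A,k[:,0],rcond=None)[0]; r=k[:,0]-A@c; g=abs(r)<.003; c=np.linalg.lstsq(A[g],k[g,0],rcond=None)[0]
    print(nm,len(k),g.sum(),"yaw of normal(deg)",np.degrees(np.arctan(-c[0])),"tilt",c[1],"centre",np.round(k[g].mean(0),4),"y range",np.round(np.percentile(k[g,1],[2,98]),4),"x",np.round(np.percentile(k[g,0],[2,98]),4))
k=box([.5,.31,.242],[.58,.4,.256])
(c,sz,a)=cv2.minAreaRect((k[:,:2]*1000).astype(np.float32)); print("top rect",c,sz,a)
p=cv2.imread("pics/w1.png"); c=p[170:290,270:370]; cv2.imwrite("pics/w1c.png",cv2.rotate(cv2.resize(c,(500,600),interpolation=cv2.INTER_CUBIC),cv2.ROTATE_180))
```

```text
front leg .16-.185 376 337 yaw of normal(deg) 12.570262929741657 tilt 0.20527346839996963 centre [0.528  0.3427 0.1764] y range [0.3355 0.3497] x [0.5244 0.533 ]
lip 62 62 yaw of normal(deg) -11.39555487517972 tilt -0.12002361612127449 centre [0.5488 0.3554 0.1723] y range [0.3518 0.3581] x [0.5457 0.5513]
bar front 491 480 yaw of normal(deg) 11.37430314438629 tilt 0.0011425500798017962 centre [0.534  0.3457 0.2205] y range [0.339 0.352] x [0.532  0.5367]
top rect (539.5119018554688, 346.66778564453125) (15.099507331848145, 13.37183952331543) 22.167247772216797
```

View pics/w1c.png

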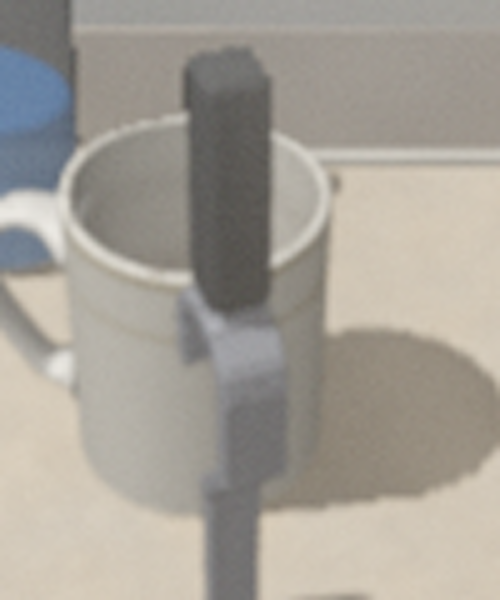

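Run:
```python
from h import *
T=tool(np.radians(15),np.radians(33)); g=np.array([.540,.347,.231])+.019*T[:,2]
print(g); plan([(g-.07*T[:,2],T,4),(g,T,3)])
```

```text
[0.54999554 0.3496783  0.21506526]
max 0.0357246413557925 0.06689544080129826
[-0.0109, -0.0012, 0.034, -0.037, 0.008, -0.055, -0.0111, -0.003, 0.0338, -0.037, 0.009, -0.055, -0.0111, -0.0049, 0.0335, -0.036, 0.008, -0.054, -0.0111, -0.0067, 0.0332, -0.037, 0.009, -0.055]
max 0.0234 0.0
[-0.0, 0.0, 0.0233, 0.0, -0.0, 0.0, -0.0, 0.0, 0.0234, 0.0, -0.0, 0.0, -0.0001, 0.0, 0.0233, 0.0, -0.0, 0.0]
```

step_arm(moves=[-0.011, -0.001, 0.034, -0.037, 0.008, -0.055, -0.011, -0.003, 0.034, -0.037, 0.009, -0.055, -0.011, -0.005, 0.0335, -0.036, 0.008, -0.054, -0.011, -0.007, 0.033, -0.037, 0.009, -0.055, 0, 0, 0, 0, 0, 0])

```text
clock: 3.18
position: [0.5143, 0.3397, 0.2712]
orientation: [-0.125, 0.951, 0.036, 0.28]
ft_force: [-0.6, -0.5, -0.4]
gripper_width: 0.0855
gripper_force: 0.0
```

Run:
```python
from h import *
s=monitor.observe(); i=info("wrist"); p,d=optics.camera("wrist"); cv2.imwrite("pics/w2.png",p)
W=cloud("wrist",d,i); f=W.reshape(-1,3); f=f[~np.isnan(f[:,0])]
T=R.from_quat(s["orientation"]).as_matrix(); print(s["clock"],np.round(s["position"],4),s["ft_force"])
k=f[((f>[.515,.32,.2])&(f<[.57,.38,.26])).all(1)]
A=k[k[:,2]<.24]; 
print(len(k),np.round(np.percentile(k,[3,50,97],axis=0),4).tolist())
top=k[k[:,2]>.243]; print("top",len(top),cv2.minAreaRect((top[:,:2]*1000).astype(np.float32)), top.mean(0), np.percentile(k[:,2],99))
# in tool frame relative to target axis
t=(k-np.array(s["position"]))@T; print("tool y range",np.percentile(t[:,1],[2,50,98]))
m=f[((f>[.505,.32,.163])&(f<[.57,.38,.19])).all(1)]; (c,sz,a)=cv2.minAreaRect((m[:,:2]*1000).astype(np.float32)); print("hook rect",c,sz,a)
u=proj("wrist",[[.54,.347,.247]],i); print(u)
```

```text
3.175 [0.5143 0.3397 0.2712] [-0.58317081 -0.52983717 -0.37090564]
2069 [[0.5322, 0.3386, 0.202], [0.5344, 0.3447, 0.2303], [0.5429, 0.3522, 0.2469]]
top 493 ((539.6837768554688, 346.1254577636719), (14.501338958740234, 14.02857780456543), 23.191062927246094) [0.5379199  0.34563494 0.24581738] 0.24723219964346607
tool y range [-0.00725363 -0.00016922  0.00650435]
hook rect (538.8652954101562, 345.830322265625) (29.89545440673828, 14.038108825683594) 20.349159240722656
[[323.17629549 296.48945482]]
```

Run:
```python
from h import *
T=tool(np.radians(20),np.radians(33)); g=np.array([.539,.346,.231])+.019*T[:,2]
print(g); plan([(g-.06*T[:,2],T,2),(g,T,3)])
```

```text
[0.54872407 0.34953927 0.21506526]
max 0.004256759330758552 0.044113490000225554
[0.0004, -0.0014, 0.004, -0.024, -0.001, -0.037, 0.0004, -0.0014, 0.004, -0.024, -0.002, -0.036]
max 0.02000024999843752 0.0
[0.0, -0.0, 0.02, 0.0, 0.0, -0.0, 0.0, -0.0, 0.02, 0.0, 0.0, -0.0, 0.0001, -0.0, 0.02, 0.0, 0.0, -0.0]
```

step_arm(moves=[0.0004, -0.0014, 0.004, -0.024, -0.001, -0.037, 0.0004, -0.0014, 0.004, -0.024, -0.002, -0.036, 0, 0, 0.02, 0, 0, 0, 0, 0, 0.02, 0, 0, 0, 0, 0, 0.02, 0, 0, 0])

```text
clock: 3.85
position: [0.5483, 0.351, 0.2171]
orientation: [-0.167, 0.944, 0.05, 0.282]
ft_force: [0.7, 0.9, -0.9]
gripper_width: 0.0853
gripper_force: 0.0
```

step_arm(moves=[0, 0, 0, 0, 0, 0, 0, 0, 0, 0, 0, 0, 0, 0, 0, 0, 0, 0, 0, 0, 0, 0, 0, 0, 0, 0, 0, 0, 0, 0], fingers=-1, grip_force=50)

```text
clock: 4.47
position: [0.5489, 0.3498, 0.2172]
orientation: [-0.167, 0.943, 0.05, 0.282]
ft_force: [-0.4, -0.2, 3.2]
gripper_width: 0.0127
gripper_force: 49.9
```

Run:
```python
from h import *
s=monitor.observe(); p=np.array(s["position"]); T0=R.from_quat(s["orientation"]).as_matrix()
h=T0.T@(np.array([.539,.346,.185])-p); ax=T0.T@[0,0,1.]; np.savez("grasp.npz",h=h,M=T0.T@tool(0,0)); print(h,ax, "az",np.degrees(np.arctan2(T0[1,2],T0[0,2])),"tilt",np.degrees(np.arccos(-T0[2,2])))
T=tool(np.radians(1.5),np.arccos(-T0[2,2]))
p1=p+[0,0,.11]
# seat target: (.585,.02,.295)
def tcp(seat,T): return np.array(seat)-T@h
print(tcp([.575,.02,.295],T))
Tm=tool(np.radians(10),np.arccos(-T0[2,2]))
plan([(p1,T0,4),(tcp([.555,.18,.295],Tm),Tm,5),(tcp([.575,.018,.295],T),T,5)])
```

```text
[ 0.02653911 -0.0001287   0.0211005 ] [-5.48725166e-01 -9.62033511e-06 -8.36002806e-01] az 20.08663468553865 tilt 33.27959795072058
[0.5856014  0.02040635 0.32720275]
max 0.0275138147118861 0.0
[-0.0151, -0.0, -0.023, 0.0, 0.0, 0.0, -0.0151, -0.0, -0.023, 0.0, 0.0, 0.0, -0.0151, -0.0, -0.023, 0.0, 0.0, 0.0, -0.0151, -0.0, -0.023, 0.0, 0.0, 0.0]
max 0.033776619132174855 0.035510561809129405
[0.0071, -0.0327, -0.0046, 0.019, 0.0, 0.029, 0.0061, -0.0329, -0.004, 0.019, -0.0, 0.03, 0.0051, -0.0332, -0.0034, 0.02, -0.0, 0.029, 0.0041, -0.0333, -0.0027, 0.019, -0.0, 0.03, 0.0032, -0.0335, -0.002, 0.02, -0.0, 0.029]
max 0.03300787784756845 0.03023243291566195
[0.0014, -0.0329, -0.0009, 0.016, 0.0, 0.025, 0.0006, -0.033, -0.0004, 0.016, -0.0, 0.025, -0.0002, -0.033, 0.0001, 0.016, -0.0, 0.025, -0.001, -0.0329, 0.0006, 0.017, -0.0, 0.025, -0.0019, -0.0329, 0.0012, 0.016, -0.0, 0.024]
```

step_arm(moves=[-0.015, 0, -0.023, 0, 0, 0, -0.015, 0, -0.023, 0, 0, 0, -0.015, 0, -0.023, 0, 0, 0, -0.015, 0, -0.023, 0, 0, 0])

```text
clock: 4.97
position: [0.548, 0.3493, 0.3262]
orientation: [-0.167, 0.944, 0.05, 0.28]
ft_force: [0.1, 1.1, -2.3]
gripper_width: 0.013
gripper_force: 49.2
```

step_arm(moves=[0.0071, -0.0327, -0.0046, 0.019, 0, 0.029, 0.0061, -0.0329, -0.004, 0.019, 0, 0.03, 0.0051, -0.0332, -0.0034, 0.02, 0, 0.029, 0.0041, -0.0333, -0.0027, 0.019, 0, 0.03, 0.0032, -0.0335, -0.002, 0.02, 0, 0.029])

```text
clock: 5.6
position: [0.5645, 0.1806, 0.3254]
orientation: [-0.083, 0.955, 0.024, 0.284]
ft_force: [-0.5, -0.0, -1.9]
gripper_width: 0.0136
gripper_force: 49.3
```

step_arm(moves=[0.0014, -0.0329, -0.0009, 0.016, 0, 0.025, 0.0006, -0.033, -0.0004, 0.016, 0, 0.025, 0, -0.033, 0, 0.016, 0, 0.025, -0.001, -0.033, 0.0006, 0.017, 0, 0.025, -0.002, -0.033, 0.0012, 0.016, 0, 0.024])

```text
clock: 6.22
position: [0.5846, 0.0169, 0.3257]
orientation: [-0.012, 0.958, 0.003, 0.285]
ft_force: [0.7, 1.4, -2.5]
gripper_width: 0.0133
gripper_force: 49.3
```

Run:
```python
from h import *
s=monitor.observe(); i=info("wrist"); p,d=optics.camera("wrist"); cv2.imwrite("pics/w3.png",p); np.save("w3.npy",d); np.savez("w3i.npz",*i)
W=cloud("wrist",d,i); f=W.reshape(-1,3); f=f[~np.isnan(f[:,0])]
T=R.from_quat(s["orientation"]).as_matrix(); P=np.array(s["position"]); g=np.load("grasp.npz")
print(s["clock"],P.round(4),s["gripper_width"],s["ft_force"],"az",np.degrees(np.arctan2(T[1,2],T[0,2])),"tilt",np.degrees(np.arccos(-T[2,2])))
print("pred seat",P+T@g["h"])
def box(a,b): return f[((f>a)&(f<b)).all(1)]
for nm,a,b in [("L bar",[.62,.05,.255],[.68,.14,.31]),("R bar",[.62,-.12,.255],[.68,-.03,.31]),("L hook",[.62,.05,.215],[.647,.14,.235]),("R hook",[.62,-.12,.215],[.647,-.03,.235]),("rail gap",[.63,-.03,.22],[.68,.06,.25]),("m hook",[.54,-.02,.272],[.6,.05,.292]),("stem",[.54,-.02,.16],[.6,.05,.24])]:
    k=box(a,b); print(nm,len(k),np.round(np.percentile(k,[2,50,98],axis=0),4).tolist() if len(k) else "")
    if nm=="m hook" and len(k)>5: print(cv2.minAreaRect((k[:,:2]*1000).astype(np.float32)))
```

```text
6.225 [0.5846 0.0169 0.3257] 0.013255882531035514 [ 0.65556529  1.36062084 -2.54587208] az 1.3989968827669723 tilt 33.11843332517344
pred seat [0.57388483 0.01647849 0.29348424]
L bar 1721 [[0.6478, 0.0889, 0.2563], [0.6492, 0.0939, 0.2814], [0.6589, 0.1019, 0.3015]]
R bar 1715 [[0.6518, -0.0636, 0.256], [0.6532, -0.0557, 0.2815], [0.6623, -0.0504, 0.3013]]
L hook 454 [[0.6398, 0.0888, 0.2153], [0.641, 0.0948, 0.2257], [0.644, 0.1022, 0.2348]]
R hook 427 [[0.6439, -0.0643, 0.2153], [0.645, -0.0573, 0.2257], [0.6465, -0.0508, 0.2346]]
rail gap 1259 [[0.6517, -0.0286, 0.2314], [0.6545, 0.0022, 0.2379], [0.6595, 0.0584, 0.2403]]
m hook 1074 [[0.5601, 0.0096, 0.2724], [0.5612, 0.0161, 0.284], [0.5639, 0.023, 0.2918]]
((562.3875122070312, 16.25275993347168), (6.093406677246094, 14.001317977905273), 0.23875705897808075)
stem 1380 [[0.572, 0.0109, 0.1621], [0.5728, 0.0164, 0.207], [0.5737, 0.0223, 0.2389]]
```

View pics/w3.png

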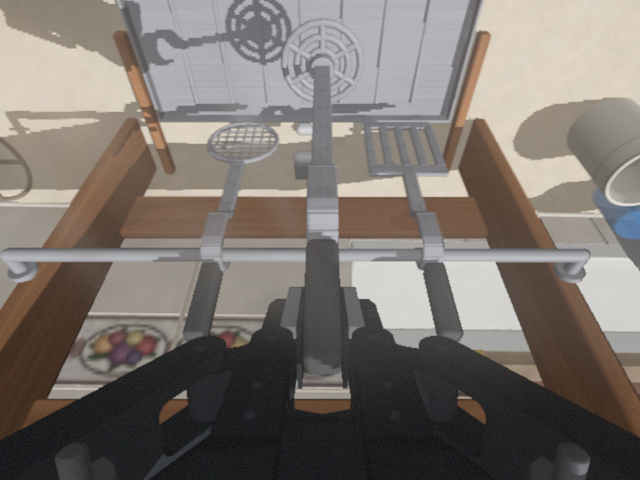

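The view shows the masher held upright in front of the gap at (322,200). The skimmer hook is at (213,240), the turner hook at (430,240), and the rail runs along row 255. Nothing is touching. I'll check the held hook's height against the neighbours' hooks, then plan the hang.

Run:
```python
from h import *
z=np.load("w3i.npz"); i=[z[k] for k in z.files]
f=cloud("wrist",np.load("w3.npy"),i).reshape(-1,3); f=f[~np.isnan(f[:,0])]
for nm,y,x0,x1,xs,z0,z1 in [("m",.0163,.55,.59,.567,.22,.30),("L",.0955,.63,.67,.6468,.17,.245),("R",-.0575,.63,.67,.651,.17,.245)]:
    k=f[(abs(f[:,1]-y)<.005)&(f[:,0]>x0)&(f[:,0]<xs)&(f[:,2]>z0)&(f[:,2]<z1)]
    print(nm,len(k),"leg z range",np.round(np.percentile(k[:,2],[.5,99.5]),4))
T=tool(np.radians(1.5),np.radians(33.1)); P=np.array(monitor.observe()["position"])
c=P,R.from_quat(monitor.observe()["orientation"]).as_matrix()
t=P+[.0818,.0027,0]; a=P+[.045,.0027,0]
c=plan([(a,T,3),(t,T,4),(t-[0,0,.026],T,4),(t-[0,0,.055],T,10)],c)
```

```text
m 1379 leg z range [0.2599 0.2962]
L 604 leg z range [0.202  0.2427]
R 612 leg z range [0.2029 0.2424]
max 0.015045265035884214 0.0022360679774997894
[-0.0126, 0.0006, 0.0082, -0.001, 0.0, -0.001, -0.0126, 0.0005, 0.0082, -0.002, 0.0, -0.001, -0.0125, 0.0005, 0.0082, -0.001, 0.0, -0.0]
max 0.009240670971309388 0.0
[-0.0077, -0.0002, 0.005, -0.0, 0.0, -0.0, -0.0077, -0.0002, 0.005, -0.0, 0.0, -0.0, -0.0077, -0.0003, 0.0051, -0.0, 0.0, -0.0, -0.0077, -0.0002, 0.005, -0.0, 0.0, -0.0]
max 0.006573431371817918 0.0
[0.0035, -0.0, 0.0054, -0.0, 0.0, -0.0, 0.0036, -0.0, 0.0055, -0.0, 0.0, -0.0, 0.0035, -0.0, 0.0054, -0.0, 0.0, -0.0, 0.0036, -0.0, 0.0055, -0.0, 0.0, -0.0]
max 0.002968164415931166 0.0
[0.0016, -0.0, 0.0024, -0.0, 0.0, -0.0, 0.0016, -0.0, 0.0024, -0.0, 0.0, -0.0, 0.0016, -0.0, 0.0024, -0.0, 0.0, -0.0, 0.0016, -0.0, 0.0024, -0.0, 0.0, -0.0, 0.0016, -0.0, 0.0024, -0.0, 0.0, -0.0]
[0.0016, -0.0, 0.0025, -0.0, 0.0, -0.0, 0.0015, -0.0, 0.0024, -0.0, 0.0, -0.0, 0.0016, -0.0, 0.0025, -0.0, 0.0, -0.0, 0.0015, -0.0, 0.0024, -0.0, 0.0, -0.0, 0.0016, -0.0, 0.0025, -0.0, 0.0, -0.0]
```

step_arm(moves=[-0.0126, 0.0006, 0.0082, -0.001, 0, -0.001, -0.0126, 0.0005, 0.0082, -0.002, 0, -0.001, -0.0125, 0.0005, 0.0082, -0.001, 0, 0])

```text
clock: 6.65
position: [0.6312, 0.0217, 0.326]
orientation: [-0.015, 0.958, 0.005, 0.285]
ft_force: [0.2, -0.1, -2.1]
gripper_width: 0.0133
gripper_force: 49.3
```

step_arm(moves=[-0.0077, 0, 0.005, 0, 0, 0, -0.0077, 0, 0.005, 0, 0, 0, -0.0077, 0, 0.005, 0, 0, 0, -0.0077, 0, 0.005, 0, 0, 0, 0, 0, 0, 0, 0, 0])

```text
clock: 7.28
position: [0.667, 0.022, 0.3262]
orientation: [-0.014, 0.958, 0.005, 0.285]
ft_force: [-1.6, -0.3, -1.8]
gripper_width: 0.0127
gripper_force: 49.4
```

Run:
```python
from h import *
s=monitor.observe(); i=info("wrist"); p,d=optics.camera("wrist"); cv2.imwrite("pics/w4.png",p); np.save("w4.npy",d); np.savez("w4i.npz",*i)
f=cloud("wrist",d,i).reshape(-1,3); f=f[~np.isnan(f[:,0])]
T=R.from_quat(s["orientation"]).as_matrix(); P=np.array(s["position"]); g=np.load("grasp.npz")
print(s["clock"],P.round(4),s["gripper_width"],np.round(s["ft_force"],2),"az",np.degrees(np.arctan2(T[1,2],T[0,2])),"tilt",np.degrees(np.arccos(-T[2,2])))
print("pred seat",P+T@g["h"])
def box(a,b): return f[((f>a)&(f<b)).all(1)]
for nm,a,b in [("L hook",[.62,.05,.215],[.65,.14,.235]),("R hook",[.62,-.12,.215],[.65,-.03,.235]),("m hook",[.62,-.02,.272],[.655,.05,.292]),("rail near",[.63,-.04,.22],[.68,.07,.25])]:
    k=box(a,b); print(nm,len(k),np.round(np.percentile(k,[2,50,98],axis=0),4).tolist() if len(k) else "")
```

```text
7.275 [0.667  0.022  0.3262] 0.012697942605483525 [-1.58 -0.34 -1.77] az 1.87418042263013 tilt 33.16539323801044
pred seat [0.65632336 0.0215728  0.29405278]
L hook 648 [[0.6401, 0.0886, 0.2153], [0.641, 0.0945, 0.2267], [0.6498, 0.1339, 0.2348]]
R hook 624 [[0.6441, -0.0644, 0.2156], [0.645, -0.0565, 0.2261], [0.6484, -0.0508, 0.2347]]
m hook 1149 [[0.6372, 0.0147, 0.2726], [0.6386, 0.0214, 0.2835], [0.6417, 0.028, 0.2917]]
rail near 3912 [[0.6458, -0.0377, 0.2236], [0.6544, 0.017, 0.2384], [0.6614, 0.0676, 0.2428]]
```

Run:
```python
from h import *
for n in ["w3","w4"]:
    z=np.load(n+"i.npz"); i=[z[k] for k in z.files]
    f=cloud("wrist",np.load(n+".npy"),i).reshape(-1,3); f=f[~np.isnan(f[:,0])]
    x0=.5612 if n=="w3" else .6386; y=.0163 if n=="w3" else .0214
    for a,b in [(.10,.13),(.13,.16),(.16,.18),(.18,.2),(.2,.22),(.22,.24),(.24,.255),(.265,.275),(.275,.285),(.285,.292)]:
        k=f[(abs(f[:,1]-y)<.005)&(abs(f[:,0]-x0)<.022)&(f[:,2]>a)&(f[:,2]<b)]
        if len(k): print(n,a,len(k),round(np.median(k[:,0])-x0,4),end=" | ")
    print()
```

```text
w3 0.1 629 0.0006 | w3 0.13 276 0.0114 | w3 0.16 213 0.0115 | w3 0.18 263 0.0115 | w3 0.2 315 0.0115 | w3 0.22 365 0.0116 | w3 0.24 71 0.0116 | w3 0.265 293 -0.0004 | w3 0.275 324 -0.0003 | w3 0.285 361 0.0007 | 
w4 0.1 539 -0.0078 | w4 0.13 327 0.0013 | w4 0.16 251 0.0032 | w4 0.18 313 0.0048 | w4 0.2 346 0.0063 | w4 0.22 433 0.0078 | w4 0.24 132 0.0088 | w4 0.265 328 -0.0012 | w4 0.275 364 -0.0004 | w4 0.285 358 0.0009 |
```

View pics/w4.png

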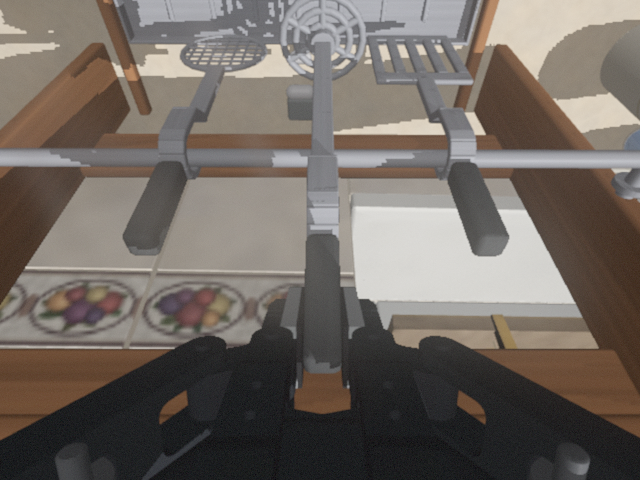

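The view and stem profile show the masher pitched about 4° in the grip. I went in too high, so the stem touched the rail. The rail (row 158) has to pass through the mouth between the lip end and the stem top, about 27 mm below the seat. I'll back out, level the masher, measure again and go in lower.

Run:
```python
from h import *
s=monitor.observe(); P=np.array(s["position"]); T0=R.from_quat(s["orientation"]).as_matrix()
T=tool(np.radians(1.5),np.radians(33.15+4.2)); gp=P+T0@[0,0,-.019]
a=P+[-.045,-.001,0]; gp2=gp+[-.05,-.0025,0]
plan([(a,T0,3),(gp2+.019*T[:,2],T,2)])
```

```text
max 0.015034626699722213 0.0
[0.0126, 0.0001, -0.0082, 0.0, 0.0, 0.0, 0.0125, 0.0001, -0.0082, 0.0, 0.0, 0.0, 0.0126, 0.0002, -0.0082, 0.0, 0.0, 0.0]
max 0.002202271554554524 0.037107950630558946
[0.0014, -0.0007, -0.0014, 0.002, -0.036, 0.001, 0.0014, -0.0008, -0.0015, 0.002, -0.037, 0.002]
```

step_arm(moves=[0.0126, 0, -0.0082, 0, 0, 0, 0.0126, 0, -0.0082, 0, 0, 0, 0.0126, 0, -0.0082, 0, 0, 0, 0.0014, -0.0008, -0.0014, 0.002, -0.036, 0.001, 0.0014, -0.0008, -0.0015, 0.002, -0.037, 0.002], grip_force=80)

```text
clock: 7.95
position: [0.6167, 0.0188, 0.3278]
orientation: [-0.012, 0.947, 0.004, 0.321]
ft_force: [0.3, 0.5, -1.9]
gripper_width: 0.0128
gripper_force: 80.0
```

step_arm(moves=[0, 0, 0, 0, 0, 0])

```text
clock: 8.07
position: [0.6163, 0.0189, 0.3274]
orientation: [-0.012, 0.947, 0.004, 0.321]
ft_force: [0.2, 0.6, -2.8]
gripper_width: 0.0127
gripper_force: 80.1
```

```bash
cat > meas.py <<'E'
from h import *
def meas(tag):
    s=monitor.observe(); i=info("wrist"); p,d=optics.camera("wrist"); cv2.imwrite(f"pics/{tag}.png",p); np.save(tag+".npy",d); np.savez(tag+"i.npz",*i)
    W=cloud("wrist",d,i); T=R.from_quat(s["orientation"]).as_matrix(); P=np.array(s["position"])
    print(s["clock"],P.round(4),s["gripper_width"],np.round(s["ft_force"],2),"az",np.degrees(np.arctan2(T[1,2],T[0,2])),"tilt",np.degrees(np.arccos(-T[2,2])))
    g=p.mean(2); ok=~np.isnan(W[...,0])
    yl=P[1]-.0003; out={}
    for nm,y,xa,xb in [("m",yl,P[0]-.05,P[0]+.015),("L",.0955,.63,.675),("R",-.0575,.63,.675)]:
        sel=ok&(abs(W[...,1]-y)<.0045)&(W[...,0]>xa)&(W[...,0]<xb)&(W[...,2]>.19)&(W[...,2]<.32)
        w=W[sel]; c=g[sel]; zs=np.arange(.19,.32,.001); 
        prof=[(np.median(c[(abs(w[:,2]-z)<.001)]) if (abs(w[:,2]-z)<.001).sum()>3 else np.nan) for z in zs]; prof=np.array(prof)
        px=np.array([(np.median(w[(abs(w[:,2]-z)<.0015),0]) if (abs(w[:,2]-z)<.0015).sum()>3 else np.nan) for z in zs])
        dd=prof[4:]-prof[:-4]; k=np.nanargmin(dd); dx=px[4:]-px[:-4]; j=np.nanargmin(np.where(zs[:-4]<zs[k]-.02,dx,np.nan))
        leg=(w[:,2]>zs[j+2]+.005)&(w[:,2]<zs[j+2]+.03)
        stem=np.polyfit(zs[:j-2][~np.isnan(px[:j-2])],px[:j-2][~np.isnan(px[:j-2])],1)[0] if nm=="m" else 0
        out[nm]=(zs[k+2],zs[j+2],np.median(w[leg,0])); ww=W[ok&(W[...,0]>xa)&(W[...,0]<xb)&(abs(W[...,1]-y)<.02)&(abs(W[...,2]-zs[j+2]-.015)<.008)]
        print(nm,"bar/steel z",zs[k+2].round(4),"leg bottom z",zs[j+2].round(4),"leg front x",np.median(w[leg,0]).round(4),"stem slope",round(stem,4),"y",np.percentile(ww[:,1],[3,97]).round(4))
    f=np.mean([np.array(out["L"]),np.array(out["R"])],0); print("masher minus hung: dz bar,dz leg,dx",np.round(np.array(out["m"])-f,4))
E
python3 -c "
from meas import *
meas('w5')"
```

```text
8.075 [0.6163 0.0189 0.3274] 0.012713426577557268 [ 0.16  0.56 -2.79] az 1.4404045195487427 tilt 37.399076028441314
m bar/steel z 0.298 leg bottom z 0.245 leg front x 0.5912 stem slope -0.0001 y [0.0117 0.0249]
L bar/steel z 0.245 leg bottom z 0.207 leg front x 0.641 stem slope 0 y [0.0887 0.1018]
R bar/steel z 0.244 leg bottom z 0.212 leg front x 0.6455 stem slope 0 y [-0.073  -0.0426]
masher minus hung: dz bar,dz leg,dx [ 0.0535  0.0355 -0.052 ]
```

Run:
```python
from h import *
s=monitor.observe(); P=np.array(s["position"]); T=R.from_quat(s["orientation"]).as_matrix()
w=lambda dx,dz: P+[.052+dx,.0007,dz-.0535]
plan([(w(-.026,.0325),T,4),(w(-.012,.0255),T,3)])
```

```text
max 0.008417244204607587 0.0
[-0.002, 0.0, 0.0081, 0.0, 0.0, 0.0, -0.002, 0.0, 0.0081, 0.0, 0.0, 0.0, -0.002, 0.0, 0.0081, 0.0, 0.0, 0.0, -0.0019, 0.0, 0.0082, 0.0, 0.0, 0.0]
max 0.0052335456432518095 0.0
[-0.0023, -0.0001, 0.0047, 0.0, 0.0, 0.0, -0.0023, -0.0001, 0.0047, 0.0, 0.0, 0.0, -0.0023, -0.0001, 0.0046, 0.0, 0.0, 0.0]
```

step_arm(moves=[-0.002, 0, 0.0081, 0, 0, 0, -0.002, 0, 0.0081, 0, 0, 0, -0.002, 0, 0.0081, 0, 0, 0, -0.002, 0, 0.0082, 0, 0, 0, 0, 0, 0, 0, 0, 0])

```text
clock: 8.75
position: [0.6441, 0.0196, 0.3051]
orientation: [-0.012, 0.947, 0.004, 0.32]
ft_force: [-0.3, 0.5, -2.2]
gripper_width: 0.013
gripper_force: 80.0
```

```bash
python3 -c "
from meas import *
meas('w6')
W=cloud('wrist',np.load('w6.npy'),[np.load('w6i.npz')[k] for k in np.load('w6i.npz').files]); f=W.reshape(-1,3)
for nm,y,a in [('m',.0186,.6),('L',.0955,.635),('R',-.0575,.635)]:
    k=f[(abs(f[:,1]-y)<.004)&(f[:,0]>a)&(f[:,0]<a+.04)]
    print(nm,[(round(z,3),round(float(np.median(k[abs(k[:,2]-z)<.0012,0])),4)) for z in np.arange(.186,.25,.003) if (abs(k[:,2]-z)<.0012).sum()>2])
k=f[(abs(f[:,1]-.019)<.06)&(abs(f[:,1]-.019)>.012)&(f[:,0]>.64)&(f[:,0]<.67)&(f[:,2]>.22)]; print('rail top',np.percentile(k,[2,50,98],axis=0).round(4).tolist())
"
```

```text
8.75 [0.6441 0.0196 0.3051] 0.01300062120922979 [-0.29  0.5  -2.16] az 1.4826718396214262 tilt 37.28362057803812
m bar/steel z 0.276 leg bottom z 0.239 leg front x 0.6191 stem slope -0.0028 y [0.0125 0.0256]
L bar/steel z 0.244 leg bottom z 0.208 leg front x 0.641 stem slope 0 y [0.0886 0.1018]
R bar/steel z 0.245 leg bottom z 0.207 leg front x 0.645 stem slope 0 y [-0.0641 -0.0508]
masher minus hung: dz bar,dz leg,dx [ 0.0315  0.0315 -0.0239]
m [(np.float64(0.186), 0.6309), (np.float64(0.189), 0.6309), (np.float64(0.192), 0.6308), (np.float64(0.195), 0.631), (np.float64(0.198), 0.6309), (np.float64(0.201), 0.6309), (np.float64(0.204), 0.6309), (np.float64(0.207), 0.6308), (np.float64(0.21), 0.6309), (np.float64(0.213), 0.6308), (np.float64(0.216), 0.6309), (np.float64(0.219), 0.6308), (np.float64(0.222), 0.6308), (np.float64(0.225), 0.6303), (np.float64(0.24), 0.619), (np.float64(0.243), 0.619), (np.float64(0.246), 0.6188), (np.float64(0.249), 0.619)]
L [(np.float64(0.186), 0.6528), (np.float64(0.189), 0.6531), (np.float64(0.192), 0.6527), (np.float64(0.207), 0.6409), (np.float64(0.
[... 297 characters left out ...]
45), (np.float64(0.243), 0.6491), (np.float64(0.246), 0.6503), (np.float64(0.249), 0.6489)]
R [(np.float64(0.186), 0.6569), (np.float64(0.189), 0.6568), (np.float64(0.192), 0.6563), (np.float64(0.207), 0.6451), (np.float64(0.21), 0.6448), (np.float64(0.213), 0.645), (np.float64(0.216), 0.6447), (np.float64(0.219), 0.6449), (np.float64(0.222), 0.6447), (np.float64(0.225), 0.6449), (np.float64(0.228), 0.6448), (np.float64(0.231), 0.6449), (np.float64(0.234), 0.6456), (np.float64(0.237), 0.6468), (np.float64(0.24), 0.6489), (np.float64(0.243), 0.6531), (np.float64(0.246), 0.6539), (np.float64(0.249), 0.6527)]
rail top [[0.6513, -0.0392, 0.232], [0.6544, 0.031, 0.2381], [0.6599, 0.0771, 0.2403]]
```

Run:
```python
import cv2,numpy as np
p=cv2.imread("pics/w3.png"); a=cv2.resize(p[0:80,130:290],(800,400),interpolation=cv2.INTER_CUBIC)
t=cv2.imread("pics/top0.png"); b=cv2.resize(t[228:256,230:268],(271,200),interpolation=cv2.INTER_CUBIC)
w=cv2.imread("pics/w1.png"); c=cv2.resize(w[115:150,200:310],(529,168),interpolation=cv2.INTER_CUBIC)
o=np.zeros((600,800,3),np.uint8); o[:400]=np.clip(a*1.5,0,255); o[400:600,:271]=np.clip(b*1.3,0,255); o[400:568,271:800]=np.clip(c*1.3,0,255)
cv2.imwrite("pics/sh.png",o)
```

```text
(no output)
```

View pics/sh.png

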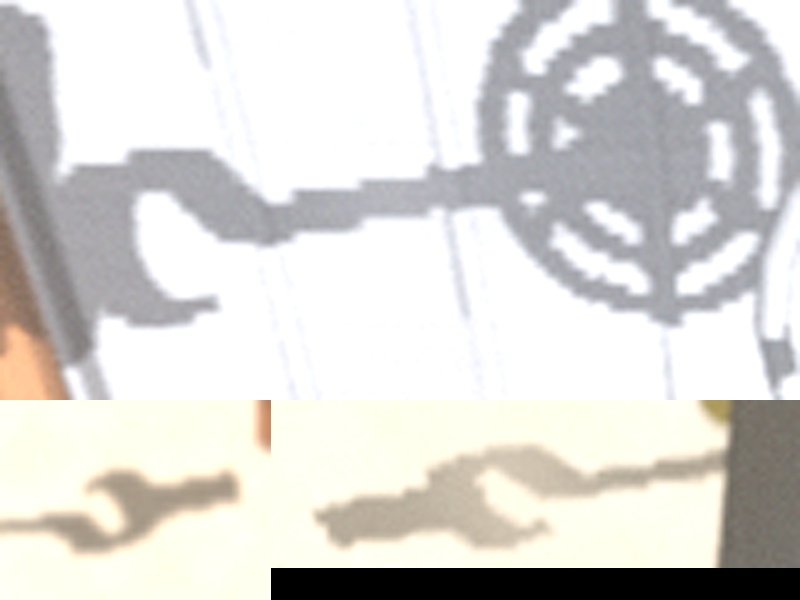

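The shadow shows the mouth clearly: the leg runs down into a slanted strut to the stem, and the lip stays free above it. There's room for the rail if the seat is 22–25 mm above the rail, so I'll go in there.

Run:
```python
from h import *
s=monitor.observe(); P=np.array(s["position"]); T=R.from_quat(s["orientation"]).as_matrix()
w=lambda dx,dz: P+[.024+dx,.000,dz-.0315]
plan([(w(-.010,.0245),T,3),(w(0,.0225),T,2)])
```

```text
max 0.005236410984634419 0.0
[-0.0023, -0.0001, 0.0047, 0.0, 0.0, 0.0, -0.0023, -0.0001, 0.0047, 0.0, 0.0, 0.0, -0.0023, -0.0002, 0.0047, 0.0, 0.0, 0.0]
max 0.0051 0.0
[-0.0034, -0.0001, 0.0038, 0.0, 0.0, 0.0, -0.0033, -0.0001, 0.0038, 0.0, 0.0, 0.0]
```

step_arm(moves=[-0.0023, 0, 0.0047, 0, 0, 0, -0.0023, 0, 0.0047, 0, 0, 0, -0.0023, 0, 0.0047, 0, 0, 0, 0, 0, 0, 0, 0, 0])

```text
clock: 9.3
position: [0.6581, 0.0199, 0.2988]
orientation: [-0.012, 0.947, 0.004, 0.32]
ft_force: [-0.2, -0.7, -2.6]
gripper_width: 0.0122
gripper_force: 80.0
```

step_arm(moves=[-0.0034, 0, 0.0038, 0, 0, 0, -0.0033, 0, 0.0038, 0, 0, 0, 0, 0, 0, 0, 0, 0])

```text
clock: 9.68
position: [0.6681, 0.0201, 0.297]
orientation: [-0.012, 0.947, 0.004, 0.32]
ft_force: [-0.0, -0.1, -1.9]
gripper_width: 0.0126
gripper_force: 80.0
```

```bash
python3 -c "
from meas import *
meas('w7')"
```

```text
9.675 [0.6681 0.0201 0.297 ] 0.012565885608882096 [-0.02 -0.08 -1.92] az 1.4625158006395025 tilt 37.36241214042031
m bar/steel z 0.268 leg bottom z 0.231 leg front x 0.6432 stem slope -0.0024 y [0.0017 0.0382]
L bar/steel z 0.244 leg bottom z 0.196 leg front x 0.6408 stem slope 0 y [0.0885 0.1018]
R bar/steel z 0.246 leg bottom z 0.197 leg front x 0.6449 stem slope 0 y [-0.064  -0.0508]
masher minus hung: dz bar,dz leg,dx [0.023  0.0345 0.0004]
```

step_arm(moves=[0.003, 0, 0.004, 0, 0, 0, 0.003, 0, 0.004, 0, 0, 0, 0.003, 0, 0.004, 0, 0, 0, 0.003, 0, 0.004, 0, 0, 0, 0, 0, 0, 0, 0, 0])

```text
clock: 10.35
position: [0.6678, 0.0202, 0.2765]
orientation: [-0.012, 0.947, 0.004, 0.32]
ft_force: [-1.0, 0.1, -1.9]
gripper_width: 0.0127
gripper_force: 80.0
```

step_arm(moves=[0.0006, 0, 0.0008, 0, 0, 0, 0.0006, 0, 0.0008, 0, 0, 0, 0, 0, 0, 0, 0, 0])

```text
clock: 10.72
position: [0.668, 0.0201, 0.2752]
orientation: [-0.012, 0.947, 0.004, 0.32]
ft_force: [0.1, 0.6, -2.8]
gripper_width: 0.0123
gripper_force: 80.0
```

step_arm(moves=[0.0006, 0, 0.0008, 0, 0, 0, 0, 0, 0, 0, 0, 0])

```text
clock: 10.98
position: [0.668, 0.0201, 0.2741]
orientation: [-0.012, 0.947, 0.004, 0.32]
ft_force: [0.8, -0.5, -2.3]
gripper_width: 0.0122
gripper_force: 80.0
```

```bash
python3 -c "
from meas import *
meas('w8')"
```

```text
10.975 [0.668  0.0201 0.2741] 0.012193300007999905 [ 0.82 -0.49 -2.28] az 1.4606345541317654 tilt 37.37155151833922
m bar/steel z 0.245 leg bottom z 0.208 leg front x 0.643 stem slope -0.0463 y [0.0131 0.0261]
L bar/steel z 0.244 leg bottom z 0.207 leg front x 0.6409 stem slope 0 y [0.0885 0.1016]
R bar/steel z 0.244 leg bottom z 0.207 leg front x 0.645 stem slope 0 y [-0.0641 -0.0509]
masher minus hung: dz bar,dz leg,dx [0.001 0.001 0.   ]
```

step_arm(moves=[0.0006, 0, 0.0008, 0, 0, 0, 0, 0, 0, 0, 0, 0])

```text
clock: 11.28
position: [0.668, 0.0201, 0.2732]
orientation: [-0.012, 0.947, 0.004, 0.32]
ft_force: [-0.6, -0.4, -2.5]
gripper_width: 0.0128
gripper_force: 80.0
```

step_arm(moves=[0.0003, 0, 0.0004, 0, 0, 0, 0, 0, 0, 0, 0, 0])

```text
clock: 11.52
position: [0.6681, 0.0201, 0.2731]
orientation: [-0.012, 0.947, 0.004, 0.321]
ft_force: [-0.7, -0.6, 0.1]
gripper_width: 0.0126
gripper_force: 80.2
```

step_arm(moves=[0, 0, 0, 0, 0, 0, 0, 0, 0, 0, 0, 0, 0, 0, 0, 0, 0, 0], fingers=-0.2)

```text
clock: 11.9
position: [0.6681, 0.0201, 0.2729]
orientation: [-0.012, 0.947, 0.004, 0.321]
ft_force: [-1.6, 0.8, 0.4]
gripper_width: 0.0338
gripper_force: 0.0
```

step_arm(moves=[0, 0, -0.01, 0, 0, 0, 0, 0, -0.02, 0, 0, 0, 0, 0, -0.03, 0, 0, 0, 0, 0, -0.04, 0, 0, 0])

```text
clock: 12.4
position: [0.6063, 0.0187, 0.3527]
orientation: [-0.012, 0.947, 0.004, 0.32]
ft_force: [0.2, 0.8, 0.9]
gripper_width: 0.0342
gripper_force: 0.0
```

```bash
python3 -c "
from h import *
s=monitor.observe(); i=info('wrist'); p,d=optics.camera('wrist'); cv2.imwrite('pics/w9.png',p)
f=cloud('wrist',d,i).reshape(-1,3); f=f[~np.isnan(f[:,0])]
print(s['clock'],s['gripper_width'])
for nm,y in [('m',.019),('L',.0955),('R',-.0575)]:
    k=f[(abs(f[:,1]-y)<.012)&(f[:,0]>.63)&(f[:,0]<.67)]
    for a,b in [(.21,.23),(.262,.29)]:
        q=k[(k[:,2]>a)&(k[:,2]<b)]; print(nm,a,np.percentile(q,[3,50,97],axis=0).round(4)[:,:2].tolist())
pt=f[(f[:,2]>.02)&(f[:,2]<.056)&(abs(f[:,1])<.08)&(f[:,0]>.45)&(f[:,0]<.58)]; print('plate',len(pt),np.percentile(pt,[2,50,98],axis=0).round(4).tolist())
for n in ['top','scene']:
    p,d=optics.camera(n); cv2.imwrite(f'pics/{n}9.png',p); f=cloud(n,d).reshape(-1,3)
    pt=f[(f[:,2]>.03)&(f[:,2]<.056)&(abs(f[:,1])<.08)&(f[:,0]>.45)&(f[:,0]<.58)]; print('plate',n,len(pt),np.percentile(pt,[2,50,98],axis=0).round(4).tolist())
"
```

```text
12.4 0.034193682122933645
m 0.21 [[0.6418, 0.0132], [0.6427, 0.0195], [0.6436, 0.0265]]
m 0.262 [[0.6503, 0.0135], [0.6515, 0.0203], [0.6539, 0.0267]]
L 0.21 [[0.64, 0.0888], [0.6409, 0.0949], [0.6438, 0.102]]
L 0.262 [[0.648, 0.089], [0.6492, 0.0934], [0.6584, 0.1015]]
R 0.21 [[0.644, -0.064], [0.6449, -0.0569], [0.6475, -0.0508]]
R 0.262 [[0.6519, -0.0632], [0.6532, -0.055], [0.6623, -0.0504]]Traceback (most recent call last):
  File "<string>", line 10, in <module>
    pt=f[(f[:,2]>.02)&(f[:,2]<.056)&(abs(f[:,1])<.08)&(f[:,0]>.45)&(f[:,0]<.58)]; print('plate',len(pt),np.percentile(pt,[2,50,98],axis=0).round(4).tolist())
                                                                                                        ~~~~~~~~~~~~~^^^^^^^^^^^^^^^^^^^^^
    return _quantile_unchecked(
        a, q, axis, out, overwrite_input, method, keepdims, weights)
    return _ureduce(a,
                    func=_quantile_ureduce_func,
    ...<5 lines>...
                    overwrite_input=overwrite_input,
                    method=method)
    r = func(a, **kwargs)
    result = _quantile(arr,
                       quantiles=q,
    ...<2 lines>...
                       out=out,
                       weights=wgt)
    slices_having_nans = np.isnan(arr[-1, ...])
                                  ~~~^^^^^^^^^
IndexError: index -1 is out of bounds for axis 0 with size 0
```

View pics/w9.png

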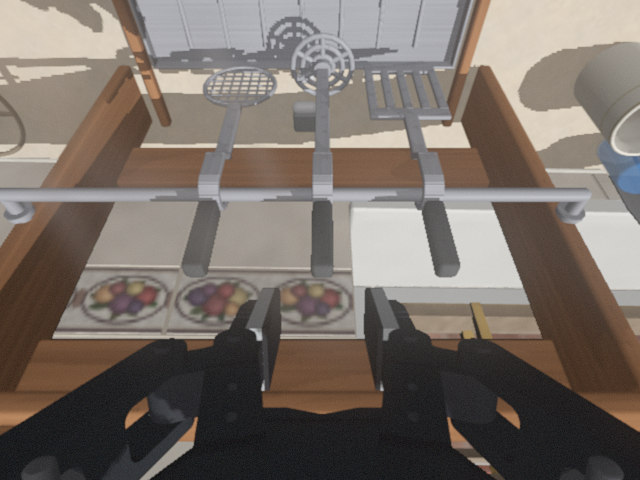

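The masher hangs upright in the gap: its hook is on the rail at (322,193), between the skimmer (213,190) and the turner (430,190), which haven't moved. The fingers are clear, so the tray is next.

Run:
```python
from h import *
for n in ['top','scene']:
    p,d=optics.camera(n); cv2.imwrite(f'pics/{n}9.png',p); f=cloud(n,d).reshape(-1,3)
    pt=f[(f[:,2]>.025)&(f[:,2]<.056)&(abs(f[:,1])<.08)&(f[:,0]>.45)&(f[:,0]<.58)]; print('plate',n,len(pt),np.percentile(pt,[2,50,98],axis=0).round(4).tolist() if len(pt) else '')
s=monitor.observe(); P=np.array(s["position"])
T=tool(np.radians(1.5),np.radians(27)); T0=R.from_quat(s["orientation"]).as_matrix()
plan([([.46,.0,.25],T,4),([.475,-.007,.035],T,5)])
```

```text
plate top 11 [[0.5281, -0.0741, 0.0255], [0.5315, -0.0513, 0.0431], [0.5349, -0.0459, 0.0538]]
plate scene 199 [[0.5211, -0.0553, 0.0257], [0.5267, -0.0095, 0.0393], [0.5328, 0.0477, 0.053]]
max 0.045479006145693196 0.047
[0.0453, -0.0037, -0.0016, -0.0, 0.046, -0.0, 0.0453, -0.0037, 0.0004, -0.0, 0.047, -0.0, 0.0452, -0.0037, 0.0026, -0.001, 0.046, -0.0, 0.0451, -0.0036, 0.0046, -0.0, 0.047, -0.0]
max 0.04317348723464437 0.0
[0.0169, -0.0015, 0.0397, -0.0, -0.0, -0.0, 0.0169, -0.0015, 0.0397, -0.0, -0.0, -0.0, 0.0169, -0.0015, 0.0396, -0.0, -0.0, -0.0, 0.0169, -0.0014, 0.0397, -0.0, -0.0, -0.0, 0.0168, -0.0015, 0.0396, -0.0, -0.0, -0.0]
```

step_arm(moves=[0.045, -0.0037, -0.0016, 0, 0.046, 0, 0.045, -0.0037, 0.0004, 0, 0.047, 0, 0.045, -0.0037, 0.0026, 0, 0.046, 0, 0.045, -0.0036, 0.0046, 0, 0.047, 0], fingers=-1)

```text
clock: 13.05
position: [0.4592, 0.0002, 0.2464]
orientation: [-0.012, 0.973, 0.003, 0.23]
ft_force: [0.3, -0.8, 0.1]
gripper_width: 0.0
gripper_force: 0.0
```

step_arm(moves=[0.0169, -0.0015, 0.0397, 0, 0, 0, 0.0169, -0.0015, 0.0397, 0, 0, 0, 0.0169, -0.0015, 0.0396, 0, 0, 0, 0.0169, -0.0015, 0.0397, 0, 0, 0, 0.0168, -0.0015, 0.0396, 0, 0, 0])

```text
clock: 13.68
position: [0.4743, -0.007, 0.0314]
orientation: [-0.012, 0.973, 0.003, 0.231]
ft_force: [0.8, -0.5, -0.2]
gripper_width: -0.0001
gripper_force: 0.0
```

Run:
```python
from h import *
s=monitor.observe(); P=np.array(s["position"]); T0=R.from_quat(s["orientation"]).as_matrix(); print(s["clock"],P,s["ft_force"],s["gripper_width"],T0.round(3).tolist())
i=info("wrist"); p,d=optics.camera("wrist"); cv2.imwrite("pics/w10.png",p); f=cloud("wrist",d,i).reshape(-1,3)
pt=f[(f[:,2]>.012)&(f[:,2]<.048)&(abs(f[:,1])<.08)&(f[:,0]>.50)&(f[:,0]<.55)]; print(len(pt),np.percentile(pt,[2,50,98],axis=0).round(4).tolist() if len(pt) else '')
T=T0; plan([(P+[.04,.001,0],T,4),(P+[.065,.0016,0],T,5)])
```

```text
13.675 [ 0.47427656 -0.00697088  0.03140804] [ 0.78944195 -0.47996701 -0.23162341] -6.934180657766612e-05 [[-0.893, -0.026, 0.449], [-0.023, 1.0, 0.011], [-0.45, -0.0, -0.893]]
870 [[0.5264, -0.0791, 0.0121], [0.528, 0.0297, 0.0158], [0.532, 0.0796, 0.0476]]
max 0.010756858277396798 0.002
[-0.0101, -0.0001, 0.0036, 0.0, -0.002, -0.0, -0.01, -0.0001, 0.0037, 0.0, -0.002, -0.0, -0.0101, -0.0001, 0.0037, 0.001, -0.001, -0.001, -0.01, -0.0002, 0.0036, 0.0, -0.002, -0.0]
max 0.005053711507397311 0.0
[-0.0045, -0.0, 0.0023, 0.0, 0.0, -0.0, -0.0045, -0.0, 0.0022, 0.0, 0.0, -0.0, -0.0044, -0.0, 0.0023, 0.0, 0.0, -0.0, -0.0045, -0.0, 0.0022, 0.0, 0.0, -0.0, -0.0044, -0.0, 0.0023, 0.0, 0.0, -0.0]
```

step_arm(moves=[-0.009, 0, 0.0045, 0, 0, 0, -0.009, 0, 0.0045, 0, 0, 0, -0.009, 0, 0.0045, 0, 0, 0, -0.009, 0, 0.0045, 0, 0, 0])

```text
clock: 14.22
position: [0.5162, -0.006, 0.0342]
orientation: [-0.013, 0.973, 0.003, 0.232]
ft_force: [-0.2, -0.3, -0.7]
gripper_width: 0.0003
gripper_force: 0.0
```

step_arm(moves=[-0.0045, 0, 0.0023, 0, 0, 0, -0.0045, 0, 0.0022, 0, 0, 0, -0.0045, 0, 0.0023, 0, 0, 0, -0.0045, 0, 0.0022, 0, 0, 0])

```text
clock: 14.72
position: [0.535, -0.0054, 0.033]
orientation: [-0.012, 0.973, 0.003, 0.231]
ft_force: [-2.6, 0.5, 0.1]
gripper_width: -0.0004
gripper_force: 1.1
```

Contact, with about 2 N of friction. I'll keep pushing.

step_arm(moves=[-0.0036, 0, 0.0018, 0, 0, 0, -0.0036, 0, 0.0018, 0, 0, 0, -0.0036, 0, 0.0018, 0, 0, 0])

```text
clock: 15.1
position: [0.5464, -0.0051, 0.0328]
orientation: [-0.012, 0.973, 0.003, 0.23]
ft_force: [-7.3, 0.3, 5.6]
gripper_width: -0.0002
gripper_force: 3.4
```

step_arm(moves=[-0.0027, 0, 0.0013, 0, 0, 0, -0.0027, 0, 0.0014, 0, 0, 0])

```text
clock: 15.35
position: [0.553, -0.005, 0.033]
orientation: [-0.012, 0.973, 0.003, 0.231]
ft_force: [-1.2, 0.8, -0.8]
gripper_width: 0.0001
gripper_force: 0.6
```

step_arm(moves=[-0.0027, 0, 0.0013, 0, 0, 0, -0.0018, 0, 0.0009, 0, 0, 0])

```text
clock: 15.6
position: [0.5586, -0.005, 0.0334]
orientation: [-0.012, 0.973, 0.003, 0.231]
ft_force: [-0.2, -0.5, 0.2]
gripper_width: 0.0002
gripper_force: 0.0
```

It snapped: the force dropped to 0 at about 6 mm to go. I'll back off and verify.

step_arm(moves=[0.018, 0, -0.009, 0, 0, 0, 0.036, 0, -0.018, 0, 0, 0, 0.036, 0, -0.018, 0, 0, 0, 0.0, 0, -0.05, 0, 0, 0, 0.0, 0, -0.05, 0, 0, 0])

```text
clock: 16.23
position: [0.4114, -0.0085, 0.1231]
orientation: [-0.012, 0.973, 0.003, 0.231]
ft_force: [0.8, -0.5, 0.2]
gripper_width: -0.0002
gripper_force: 0.0
```

Run:
```python
from h import *
s=monitor.observe(); print(s["clock"],np.round(s["position"],3))
i=info("wrist"); p,d=optics.camera("wrist"); cv2.imwrite("pics/w11.png",p); f=cloud("wrist",d,i).reshape(-1,3)
pt=f[(f[:,2]>.028)&(f[:,2]<.048)&(abs(f[:,1]+.005)<.045)&(f[:,0]>.50)&(f[:,0]<.60)]; print("plate w",len(pt),np.percentile(pt,[2,50,98],axis=0).round(4).tolist() if len(pt) else '')
for n in ["top","scene"]:
    q,d=optics.camera(n); cv2.imwrite(f"pics/{n}11.png",q); W=cloud(n,d); f=W.reshape(-1,3)
    pt=f[(f[:,2]>.025)&(f[:,2]<.056)&(abs(f[:,1])<.07)&(f[:,0]>.5)&(f[:,0]<.6)]; print("plate",n,len(pt),np.percentile(pt,[2,50,98],axis=0).round(4).tolist() if len(pt) else '')
    for nm,y in [("m",.0195),("L",.0955),("R",-.0575)]:
        k=f[(abs(f[:,1]-y)<.02)&(f[:,0]>.63)&(f[:,0]<.675)&(f[:,2]>.26)&(f[:,2]<.31)]; print(n,nm,len(k),np.median(k,axis=0).round(4) if len(k) else "")
    for nm in ["mug","jar","tin","carton"]:
        for r in optics.masks_of(n,nm)[:1]: print(n,nm,np.round(np.nanmedian(W[r["mask"]],axis=0),3))
a=cv2.imread("pics/scene11.png")[130:310,170:450]; cv2.imwrite("pics/fin.png",np.vstack([cv2.resize(a,(467,300),interpolation=cv2.INTER_CUBIC),cv2.resize(p,(400,300))[:, :].copy() if 0 else cv2.copyMakeBorder(cv2.resize(p,(400,300)),0,0,0,67,cv2.BORDER_CONSTANT)]))
```

```text
16.225 [ 0.411 -0.009  0.123]
plate w 26 [[0.5666, -0.0499, 0.0286], [0.5692, -0.0484, 0.0313], [0.5706, 0.04, 0.0353]]
plate top 121 [[0.5655, -0.0514, 0.0265], [0.5684, 0.0016, 0.0478], [0.5734, 0.0619, 0.0549]]
top m 56 [0.6527 0.0203 0.2996]
top L 61 [0.6505 0.0956 0.299 ]
top R 62 [ 0.6549 -0.0568  0.298 ]
top mug [0.691 0.368 0.049]
top jar [0.497 0.441 0.083]
top tin [ 0.432 -0.4    0.067]
top carton [ 0.595 -0.403  0.127]
plate scene 208 [[0.5612, -0.0549, 0.0258], [0.5672, -0.0059, 0.0392], [0.5741, 0.045, 0.0528]]
scene m 73 [0.6508 0.0153 0.2861]
scene L 78 [0.6497 0.0917 0.283 ]
scene R 75 [ 0.6529 -0.0628  0.284 ]
scene mug [0.709 0.367 0.085]
scene carton [0.652 0.016 0.103]
```

View pics/fin.png

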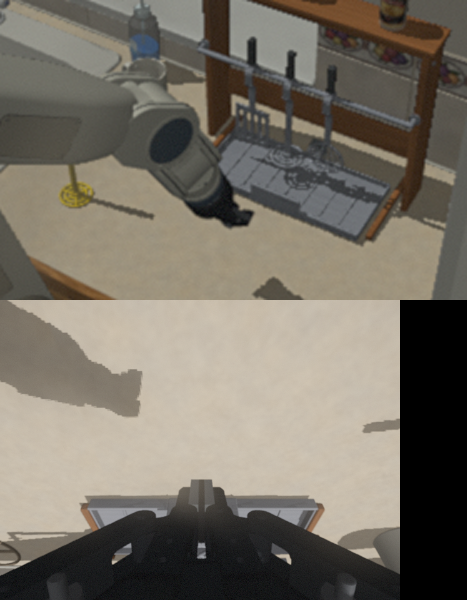

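The picture shows the three tools hanging side by side, the tray home (plate face at 0.566 m, as expected) and the bystanders where they were.

```bash
python3 -c "
from cell import order
print(order.hand_in())"
```

```text
the job is handed in; nothing more can be done
None
```

The steel masher hangs free on the rail between the turner and the skimmer, neither of which shifted; the drip tray was then pushed home until its catch snapped, and the job is handed in at about 16 s on the robot's clock.

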